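# Seat the keyed lid in the teapot

### The job

Lift the teapot's lid off its cork rest, set it in the teapot's mouth and gently shuffle and turn it until its three studs find the slots of the collar and the lid drops fully home, flat on the collar; then let go. Do not force it, the ceramic chips easily, and leave the other things on the trolley where they are.

Things in the scene. Friction and masses are not known exactly. Their poses are not given: they have to be found in the camera images.
- lid: Teapot lid, about 220 g: turquoise disc 92 mm across, 5 mm thick. Origin: centre of the disc's underside, z up. Below it a round steel plug 56 mm across reaches 16 mm below the origin; its lowest 5.5 mm taper to 47 mm across. Starts upright on the lid rest, plug down.
- lid_bar (a point): Middle of the top of the lid's dark wooden bar grip, 41 mm above the lid's origin, axes those of the lid. The bar is 40 mm long along x, 14 mm thick along y and 36 mm high, standing on the disc.
- lid_stud (a point): Foot of the first of three brass studs against the plug's side, 8 mm across (tapered to 6.4 mm over the lowest 2 mm), centred 31 mm from the lid's axis at 0 (this one), 120 and 240 degrees about z from the lid's x. They reach 8 mm below the lid's origin.
- lid_rest: Fixed cork ring, 104 mm outside, 75 mm inside, 20 mm high; origin at the centre of its underside. The lid's disc lies on it.
- teapot: Turquoise ceramic teapot held fast on a cork trivet, belly 146 mm across. Origin: centre of its underside, z up. The spout points along its +y (tip 133 mm from the axis, top 109 mm high), the handle along -y (to 115 mm from the axis, below 96 mm).
- mouth (a point): Nominal middle of the steel collar's top face: on the teapot's axis, 106 mm above its underside, axes those of the teapot. The collar was bonded in by hand, and this reading does not show how: its true centre lies up to 3 mm off along x and up to 3 mm along y, and its slots are turned up to 0.6 rad (34 degrees) either way about z. It does not move in use.
- slot (a point): Nominal place of the first slot, on the collar's top face 33 mm from the mouth along x. Collar: 88 mm across, 10 mm thick, bore 59 mm across, three slots 10.4 mm wide, open to the bore, reaching 37.5 mm from its centre, at 0, 120 and 240 degrees: any of three turns of the lid fits. Studs in slots: lid drops, its origin level with the mouth point. Else it stands 8 mm proud on its studs.
- kettle: Chrome kettle, 170 mm across, 200 mm high with its black handle; origin under its centre. Not to be disturbed.
- caddy: Steel tea caddy with cork bottom and cork knob, 88 mm across, 132 mm high; origin under its centre. Not to be disturbed.
- tumbler_a: Green glass tumbler, 72 mm across, 90 mm high; origin under its centre. Not to be disturbed.
- tumbler_b: Amber glass tumbler, 72 mm across, 90 mm high; origin under its centre. Not to be disturbed.
- jar: Closed sugar jar, 70 mm across, 100 mm high; origin under its centre. Not to be disturbed.
- spoon: Spoon lying on the tray. Not to be disturbed.
There are look-alikes about, which are no part of the job. What is shaped like the teapot but purple is not meant. Several things look just like the lid: the one meant starts nearest to the robot's base.

How it is judged:
By the outcome, as a careful person would: the job done as asked, in the order asked, and still so for the second after the job is handed in, with the robot touching nothing.
It also fails if it takes over 67 s, if anything falls off the work surface, if the arm or the gripper's body presses on something with over 40 N, if the wrist force passes 120 N, or if a joint passes its speed limit or range.

### The arm

A 6-joint arm with a two-finger parallel gripper is mounted at the origin on the work surface. World frame = base frame: x ahead of the robot, y to its left, z up, the work surface at z = 0. Lengths are in m, angles in rad, forces in N, time in s.
With the tool pointing down it reaches from about 0.35 to 0.775 m from the base axis. Payload 5.5 kg.
Tool frame: the origin (TCP) lies between the finger pads; the fingertips stand 17 mm ahead of it and the grasp point (between the pads) lies 2 mm behind it (env.finger_overhang is the distance from the TCP to the fingertips, in m); z points along the fingers, y is the line along which they close (so a half turn about z gives the same grasp; the last joint's range is limited). The gripper opens to 85 mm and grips with 20 to 120 N. Pads are 22 mm wide; open, the fingers measure 114 mm over their backs; the gripper's body (76 mm by 85 mm) begins 54 mm behind the grasp point. The pads swing forward as they close: fully open they stand 13 mm farther back than shut.
Start: joints at [1.099, 0.313, 0.046, 1.304, 0, 1.431], TCP at [0.187, 0.544, 0.248] pointing down, gripper open.
Joint ranges: [-2.76, 2.76], [-0.86, 1.69], [-1.03, 1.26], [-2.2, 2.34], [-1.47, 1.5], [-3.14, 3.14]. Speed limits (rad/s): [2.57, 2.57, 3.14, 3.14, 3.14, 3.14].

### API

Orientations are given as a unit quaternion [w, x, y, z].
In Python, from workcell import env gives the robot as it stands. The module is installed in compiled form; this text tells all that it offers.
- The arm moves only by the shell command python3 -m pendant 'ROWS' [FORCE]. ROWS is JSON, a list of rows, each a list of 5 numbers: the gripper's target within -1 to 1 (fully open at 1, half-way at 0, shut at -1), then the shift along the tool's x, y, z in m, then the turn about the tool's z in rad. A call has 1 to 8 rows; each row shifts and turns the commanded pose from where the row before left it, along the tool's axes as they then stand; what a row does not reach is not made up. A row lasts 1/8 s, in which the tool goes at most 62.5 mm and 10.7 degrees, less where a joint would pass 70% of its speed; a pose out of reach is approached as far as the arm can. A call with a gripper value outside its range is refused whole. The fingers move at their own pace and stop on an object; FORCE is the grip in N (left out, the last holds). Time passes only in rows, so rows that do not move let the fingers close. It gives the time, the measured TCP pose, the force, the opening and the grip force at its end, in the units of the state.
- env.get_state(): the state, without advancing time (a new reading comes with each control period).
- env.read_camera(name): name is "scene" or "top" or "wrist"; returns the picture (400x640x3 uint8, red, green, blue); there is no depth.
- env.calibration(name): a dict with "K" (3x3 intrinsics, pixels), "T" (4x4, takes a point from camera to world coordinates); the wrist camera has in their place "tool_from_camera" (4x4, takes a point from camera to tool coordinates, whose origin is the TCP and whose axes are the flange's). Camera axes: x right, y down, z forward; pixel columns grow to the right and rows downward; lengths in m; the calibration is good to about 2 mm. A picture is of the moment at which its call begins: read the wrist's pose just before it. calibration takes no time and is no camera call.
- env.hand_in(): hands the job in; it is judged then, once.
Trained networks look in the newest picture that a camera, given by its name, has taken for a name from the list of things; names that differ only in an ending like _2 or _b are one class to them, and where a whole thing is asked for, a point or a joint stands for the part that bears it (a point fixed in the world has none). Each returns a list of dicts, best first, with "score" (0 to 1); they miss things now and then, are a little off and sometimes report something else, mostly with a low value. They report only what shows in the picture. A call takes as long as a camera call. They do not tell look-alikes from the thing itself.
- env.recognise(camera, label): "centre" ([column, row] in pixels, amid what is visible of it).
The state is a dict: "clock": time; "joint_pos": joint angles; "qvel": joint speeds; "tau": joint torques, N m; "tcp_pos": TCP position; "orientation": TCP orientation; "wrist_force": force on the tool from outside, world axes, zero at the start; "ft_torque": the same for the moment, N m; "finger_gap": finger opening in m; "grip_force": force on a finger pad.
Only numpy, scipy, OpenCV 4.12 (cv2) and the standard library are available. Lean on these libraries where they do the work, as an engineer would, in place of code of your own. Each camera call takes 0.05 s, during which the arm holds its last target. There are 200 camera calls.

## Working session

There is one attempt and no reset: what is moved stays moved. The work goes in short steps, Python scripts to look and compute and a shell command to move; the robot and the scene stay as the last step left them, time stands still between calls to the robot, and variables do not carry over. Pictures are saved under pics/ and viewed, at most 10 in all, crops included, and the job is handed in when it is done.

```bash
mkdir -p pics; cat > h.py <<'E'
import numpy as np, cv2
from workcell import env
from scipy.spatial.transform import Rotation as R
def TC(name, s=None):
    c=env.calibration(name)
    if name!="wrist": return np.array(c["K"]),np.array(c["T"])
    s=s or env.get_state(); q=s["orientation"]; T=np.eye(4)
    T[:3,:3]=R.from_quat([q[1],q[2],q[3],q[0]]).as_matrix(); T[:3,3]=s["tcp_pos"]
    return np.array(c["K"]),T@np.array(c["tool_from_camera"])
def ray(KT,px):
    K,T=KT; d=T[:3,:3]@np.linalg.inv(K)@[px[0],px[1],1]; return T[:3,3],d
def onz(KT,px,z):
    o,d=ray(KT,px); return o+d*(z-o[2])/d[2]
def proj(KT,p):
    K,T=KT; c=T[:3,:3].T@(np.array(p)-T[:3,3]); u=K@c; return u[:2]/u[2]
def save(im,n): cv2.imwrite("pics/"+n,im[:,:,::-1])
E
python3 - <<'E'
from h import *
for c in ["top","scene"]:
    im=env.read_camera(c); save(im,c+"1.png")
    print(c,TC(c)[1][:3,3].round(3))
    for l,z in [("lid",.025),("lid_bar",.061),("teapot",.05),("mouth",.11),("lid_stud",.012),("slot",.11)]:
        for d in env.recognise(c,l)[:5]: print(c,l,np.round(d["centre"]),round(d["score"],2),onz(TC(c),d["centre"],z).round(3))
print(env.get_state()); print(env.calibration("wrist"))
E
```

```text
top [ 0.456 -0.01   1.5  ]
top lid [405. 181.] 0.83 [ 0.585 -0.268  0.025]
top lid [196. 141.] 0.7 [0.712 0.377 0.025]
top lid [410. 107.] 0.56 [ 0.815 -0.287  0.025]
top lid [299. 135.] 0.3 [0.729 0.058 0.025]
top lid_bar [410. 109.] 0.96 [ 0.8   -0.279  0.061]
top lid_bar [404. 183.] 0.93 [ 0.578 -0.258  0.061]
top teapot [247. 283.] 0.62 [0.28  0.213 0.05 ]
top teapot [288. 190.] 0.58 [0.558 0.088 0.05 ]
top teapot [402. 275.] 0.57 [ 0.302 -0.252  0.05 ]
top mouth [247. 280.] 0.72 [0.296 0.203 0.11 ]
top mouth [403. 273.] 0.71 [ 0.313 -0.242  0.11 ]
top mouth [288. 194.] 0.68 [0.543 0.085 0.11 ]
top mouth [199. 143.] 0.45 [0.692 0.346 0.11 ]
top lid_stud [407. 108.] 0.97 [ 0.817 -0.281  0.012]
top lid_stud [404. 184.] 0.93 [ 0.578 -0.269  0.012]
top lid_stud [468. 231.] 0.54 [ 0.431 -0.462  0.012]
top slot [245. 280.] 0.93 [0.295 0.209 0.11 ]
top slot [288. 194.] 0.92 [0.542 0.085 0.11 ]
top slot [400. 278.] 0.66 [ 0.301 -0.234  0.11 ]
top slot [196. 139.] 0.4 [0.704 0.353 0.11 ]
scene [ 1.213 -0.047  1.046]
scene lid [209. 315.] 0.94 [ 0.819 -0.283  0.025]
scene lid [222. 236.] 0
[... 1358 characters left out ...]
'wrist_force': array([-0.19661524, -0.02988839, -0.07234512]), 'ft_torque': array([-0.02892046, -0.01121056, -0.03473626]), 'grip_force': 0.0, 'finger_gap': 0.08528565943232068}
{'K': array([[301.7717789 ,   0.        , 320.56689695],
       [  0.        , 301.7717789 , 196.50947302],
       [  0.        ,   0.        ,   1.        ]]), 'tool_from_camera': array([[ 7.55704972e-04, -9.55536546e-01, -2.94871733e-01,
         7.51647540e-02],
       [ 9.99999495e-01,  9.17587716e-04, -4.10632805e-04,
         4.91481188e-04],
       [ 6.62945332e-04, -2.94871273e-01,  9.55536756e-01,
        -1.26260280e-01],
       [ 0.00000000e+00,  0.00000000e+00,  0.00000000e+00,
         1.00000000e+00]])}
```

View pics/top1.png

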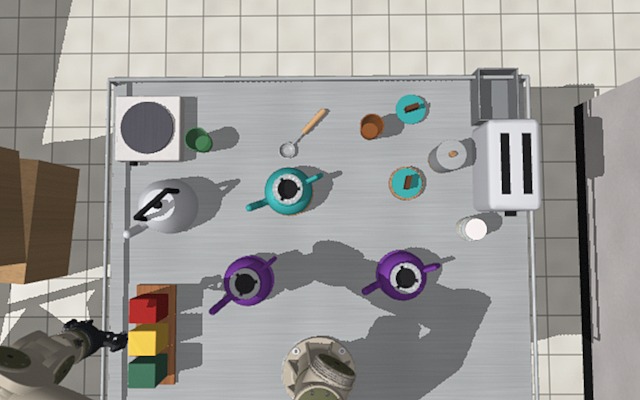

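View pics/scene1.png

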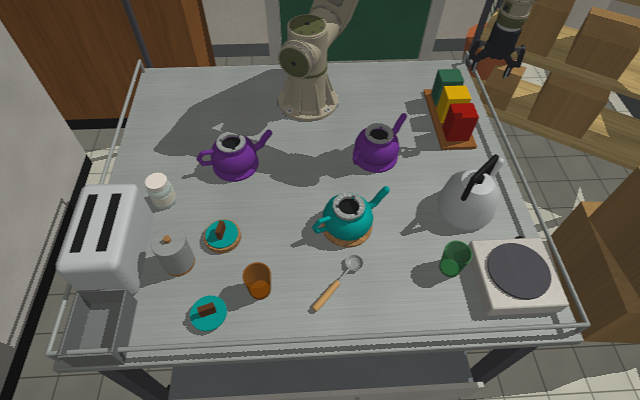

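The target lid is on the cork rest at about px (405,183) in the top view, and the turquoise teapot is at (288,190). I'll fly over the teapot first and measure its collar with the wrist camera.

```bash
python3 -m pendant '[[1,-0.02,-0.013,0,0],[1,-0.05,-0.032,0,0],[1,-0.05,-0.032,0,0],[1,-0.05,-0.032,0,0],[1,-0.05,-0.032,0,0],[1,-0.05,-0.032,0,0],[1,-0.05,-0.032,0,0],[1,-0.05,-0.032,0,0]]'; python3 -m pendant '[[1,-0.05,-0.032,0,0],[1,-0.05,-0.032,0,0],[1,-0.017,-0.013,0,0],[1,0,0,0,0],[1,0,0,0,0]]'
python3 - <<'E'
from h import *
s=env.get_state(); im=env.read_camera("wrist"); save(im,"w1.png"); np.savez("w1.npz",im=im,T=TC("wrist",s)[1])
print(s["clock"],s["tcp_pos"],s["orientation"])
for l in ["mouth","slot"]:
  for d in env.recognise("wrist",l)[:3]: print(l,d["centre"],d["score"],onz(TC("wrist",s),d["centre"],.118))
E
```

```text
clock: 1.7
tcp_pos: [0.461, 0.1974, 0.2486]
orientation: [0.0, 0.165, 0.986, 0.0]
wrist_force: [0.3, 0.9, 0.2]
finger_gap: 0.0854
grip_force: 0.0
clock: 2.33
tcp_pos: [0.5446, 0.0891, 0.2483]
orientation: [-0.0, 0.165, 0.986, 0.0]
wrist_force: [1.0, -0.2, 0.9]
finger_gap: 0.0854
grip_force: 0.0
2.325 [0.54459942 0.08906617 0.24827227] [-4.58715817e-04  1.64677526e-01  9.86347338e-01  1.77803911e-04]
mouth [327.5, 175.7] 0.67 [0.53240961 0.10005456 0.118     ]
mouth [596.2, 234.4] 0.63 [0.66568566 0.31749863 0.118     ]
mouth [12.6, 75.8] 0.56 [ 0.37462939 -0.11027007  0.118     ]
slot [330.5, 178.6] 0.85 [0.53572033 0.10170932 0.118     ]
slot [11.6, 72.6] 0.75 [ 0.37237396 -0.10958539  0.118     ]
```

View pics/w1.png

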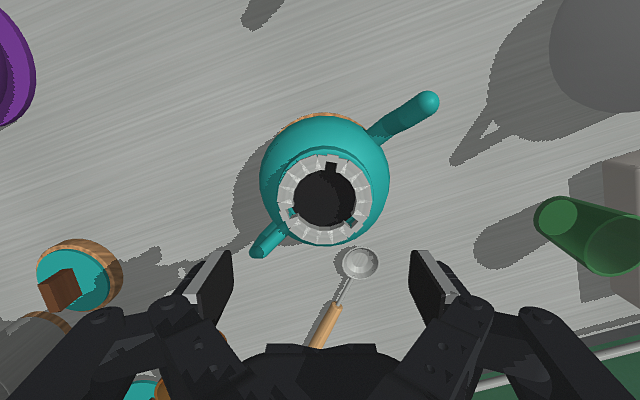

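The collar centre is near px (325,198), with slots at about (331,167), (290,212) and (350,222). I'll rectify this view to a flat plane and view it enlarged.

```bash
cat >> h.py <<'E'
def rect(im,KT,c,z,half=.06,n=600):
    g=lambda u,v: np.array([c[0]+half-2*half*v/n, c[1]+half-2*half*u/n, z]) # up=+x, left=+y
    src=np.float32([[0,0],[n,0],[n,n],[0,n]]); dst=np.float32([proj(KT,g(*p)) for p in src])
    return cv2.warpPerspective(im,cv2.getPerspectiveTransform(dst,src),(n,n),flags=cv2.INTER_CUBIC)
E
python3 - <<'E'
from h import *
f=np.load("w1.npz"); KT=(TC("wrist")[0],f["T"]); c=onz(KT,(325,199),.118); print(c)
r=rect(f["im"],KT,c[:2],.118)
cv2.circle(r,(300,300),220,(255,0,0),1); cv2.circle(r,(300,300),147,(0,255,0),1)
save(r,"r1.png")
E
```

```text
[0.55187395 0.09118021 0.118     ]
```

View pics/r1.png

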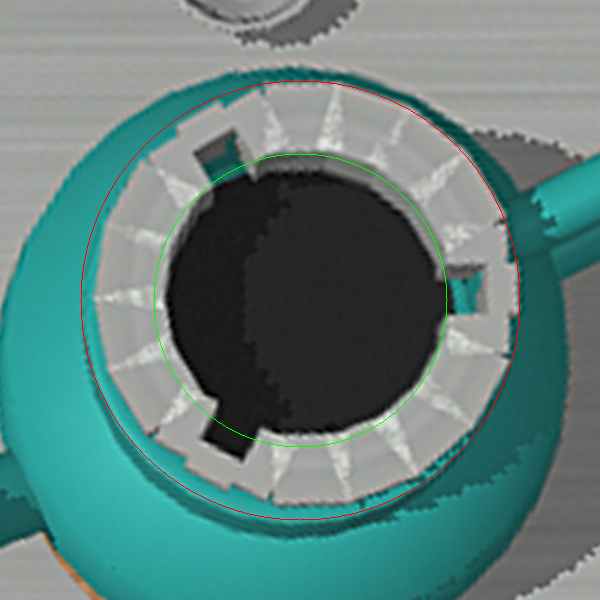

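```bash
cat > fit.py <<'E'
from h import *
from scipy.optimize import least_squares
f=np.load("w1.npz"); KT=(TC("wrist")[0],f["T"]); c0=np.array([.549,.090]); z=.107
r=rect(f["im"],KT,c0,z); hsv=cv2.cvtColor(r,cv2.COLOR_RGB2HSV)
m=((hsv[...,1]<60)&(hsv[...,2]>75)).astype(np.uint8)
m=cv2.morphologyEx(m,cv2.MORPH_OPEN,np.ones((5,5)))
pts=[];inn=[]
for a in np.radians(np.arange(0,360,2)):
    d=np.array([np.cos(a),np.sin(a)]); rr=np.arange(0,270)
    p=(np.array([300,300])+rr[:,None]*d).astype(int); v=m[p[:,1],p[:,0]]
    i=np.argmax(v[100:]>0)+100; 
    inn.append(p[i])
    o=i+40+np.argmax(v[i+40:]==0) ; pts.append(p[o])
def circ(P):
    P=np.array(P,float); k=least_squares(lambda q:np.hypot(P[:,0]-q[0],P[:,1]-q[1])-q[2],[300,300,200],loss="soft_l1",f_scale=2); return k.x
S=.12/600
for n,P in(("outer",pts),("inner",inn)):
    q=circ(P); print(n,"centre",c0+[(300-q[1])*S,(300-q[0])*S],"diam",2*q[2]*S)
q=circ(pts)
for R_ in (33,34.5):
    prof=[]
    for a in np.radians(np.arange(0,360,1)):
        R0=R_*1e-3/S; x=q[0]-R0*np.sin(a); y=q[1]-R0*np.cos(a); prof.append(m[int(round(y)),int(round(x))])
    prof=np.array(prof); print(R_,"non-collar angles",np.where(prof==0)[0])
E
python3 fit.py
```

```text
outer centre [0.55659719 0.08878746] diam 0.08826879194397054
inner centre [0.55494899 0.08966537] diam 0.056747598183450036
33 non-collar angles [ 26  27  28  29  30  31  32  33  34  35  36  37  38  39  40 143 144 145
 146 147 148 149 150 151 152 153 154 155 156 157 158 159 263 264 265 266
 267 268 269 270 271 272 273 274 275 279]
34.5 non-collar angles [ 26  27  28  29  36  37  38  39 144 145 146 147 148 149 150 151 152 153
 154 155 156 157 158 159 263 264 265 266 267 268 269 270 271 272 273 274
 275 276]
```

```bash
python3 -m pendant '[[1,-0.0216,-0.046,0,0],[1,-0.0216,-0.046,0,0],[1,-0.0216,-0.046,0,0],[1,-0.0216,-0.046,0,0],[1,-0.0216,-0.046,0,0],[1,-0.0216,-0.046,0,0],[1,-0.0216,-0.046,0,0],[1,0,0,0,0]]'
python3 - <<'E'
from h import *
s=env.get_state(); im=env.read_camera("wrist"); np.savez("w2.npz",im=im,T=TC("wrist",s)[1])
KT=TC("wrist",s)
print(s["clock"],s["tcp_pos"],s["orientation"],s["joint_pos"].round(3))
for l,z in [("lid",.025),("lid_bar",.061)]:
  for d in env.recognise("wrist",l)[:3]: print(l,d["centre"],d["score"],onz(KT,d["centre"],z))
d=env.recognise("wrist","lid_bar")
r=rect(im,KT,(0.585,-0.266),.061,half=.08); save(r,"r2.png")
E
```

```text
clock: 3.48
tcp_pos: [0.5837, -0.268, 0.2476]
orientation: [0.0, 0.167, 0.986, -0.0]
wrist_force: [0.8, 0.6, -1.5]
finger_gap: 0.0858
grip_force: 0.0
3.475 [ 0.58365046 -0.26801535  0.24761697] [ 3.50173791e-05  1.66637272e-01  9.86018244e-01 -2.04022352e-04] [-0.555  0.449  0.243  1.365 -0.    -0.22 ]
lid [360.0, 318.1] 0.61 [ 0.79839259 -0.28463892  0.025     ]
lid [318.4, 163.6] 0.57 [ 0.57553809 -0.26764092  0.025     ]
lid_bar [363.4, 322.7] 0.93 [ 0.77686591 -0.27831592  0.061     ]
lid_bar [319.0, 164.0] 0.76 [ 0.56967417 -0.26462232  0.061     ]
```

View pics/r2.png

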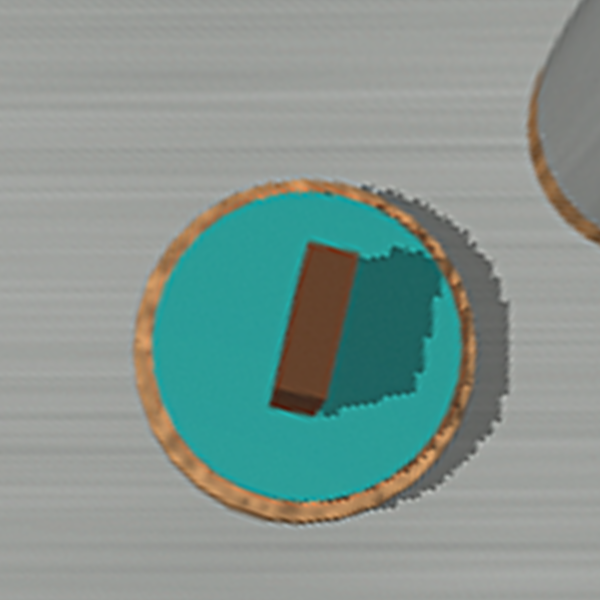

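The bar's top centre is at rectified px (316,322), which is world (0.579,-0.270). It runs at about -13°, and nothing is close around it. I'll descend and grasp.

```bash
python3 -m pendant '[[0,0,0,0.02,-0.106],[0,0.004,-0.0033,0.04,0],[0,0,0,0.05,0],[0,0,0,0.04,0],[0,0,0,0.025,0],[0,0,0,0.015,0],[0,0,0,0.0075,0],[0,0,0,0,0]]' 40; python3 -m pendant '[[-1,0,0,0,0],[-1,0,0,0,0],[-1,0,0,0,0],[-1,0,0,0,0],[-1,0,0,0,0]]' 60
```

```text
clock: 4.68
tcp_pos: [0.5793, -0.2676, 0.0512]
orientation: [0.0, 0.112, 0.994, -0.0]
wrist_force: [-0.0, 0.3, 0.1]
finger_gap: 0.0428
grip_force: 0.0
clock: 5.3
tcp_pos: [0.5798, -0.2686, 0.0522]
orientation: [0.001, 0.113, 0.994, -0.001]
wrist_force: [-0.3, 0.2, 5.9]
finger_gap: 0.0134
grip_force: 59.4
```

```bash
python3 -m pendant '[[-1,0,0,-0.01,0],[-1,0,0,-0.03,0],[-1,0,0,-0.04,0.138],[-1,0,0,-0.04,0.138],[-1,0,0,-0.03,0],[-1,0,0,0,0]]'; python3 -m pendant '[[-1,0.0242,0.0377,0,0],[-1,0.0242,0.0377,0,0],[-1,0.0242,0.0377,0,0],[-1,0.0242,0.0377,0,0],[-1,0.0242,0.0377,0,0],[-1,0.0242,0.0377,0,0],[-1,0.0242,0.0377,0,0],[-1,0.0242,0.0377,0,0]]'; python3 -m pendant '[[-1,0,0,0,0],[-1,0,0,0,0]]'
python3 - <<'E'
from h import *
s=env.get_state(); KT=TC("wrist",s); im=env.read_camera("wrist"); save(im,"w3.png")
q=s["orientation"]; x=R.from_quat([q[1],q[2],q[3],q[0]]).as_matrix()[:,0]
print(s["tcp_pos"],np.degrees(np.arctan2(x[1],x[0])),s["joint_pos"].round(2),s["wrist_force"])
im=env.read_camera("scene"); save(cv2.resize(im[80:240,260:460],(800,640))[20:620],"s3.png")
for l in ["lid_stud","lid_bar"]:
  for d in env.recognise("scene",l)[:3]: print(l,d)
E
```

```text
clock: 6.05
tcp_pos: [0.5801, -0.2685, 0.2035]
orientation: [0.002, 0.248, 0.969, -0.001]
wrist_force: [-0.2, -0.7, -3.1]
finger_gap: 0.0128
grip_force: 58.6
clock: 7.05
tcp_pos: [0.5528, 0.0911, 0.1985]
orientation: [-0.002, 0.248, 0.969, -0.0]
wrist_force: [0.4, -0.1, -1.8]
finger_gap: 0.0126
grip_force: 58.8
clock: 7.3
tcp_pos: [0.5534, 0.0897, 0.1993]
orientation: [-0.001, 0.248, 0.969, -0.0]
wrist_force: [0.1, 1.3, -2.4]
finger_gap: 0.0129
grip_force: 59.0
[0.55340037 0.08965839 0.19926858] 151.28876899679608 [ 0.02  0.31 -0.09  1.18 -0.    0.52] [ 0.10569754  1.30526396 -2.43039018]
lid_stud {'centre': [346.7, 194.0], 'score': 0.87}
lid_stud {'centre': [206.3, 313.3], 'score': 0.79}
lid_bar {'centre': [209.8, 314.0], 'score': 0.84}
lid_bar {'centre': [346.4, 192.3], 'score': 0.7}
```

View pics/w3.png

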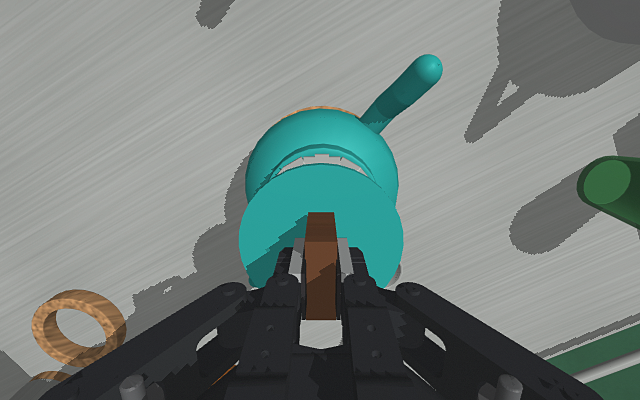

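View pics/s3.png

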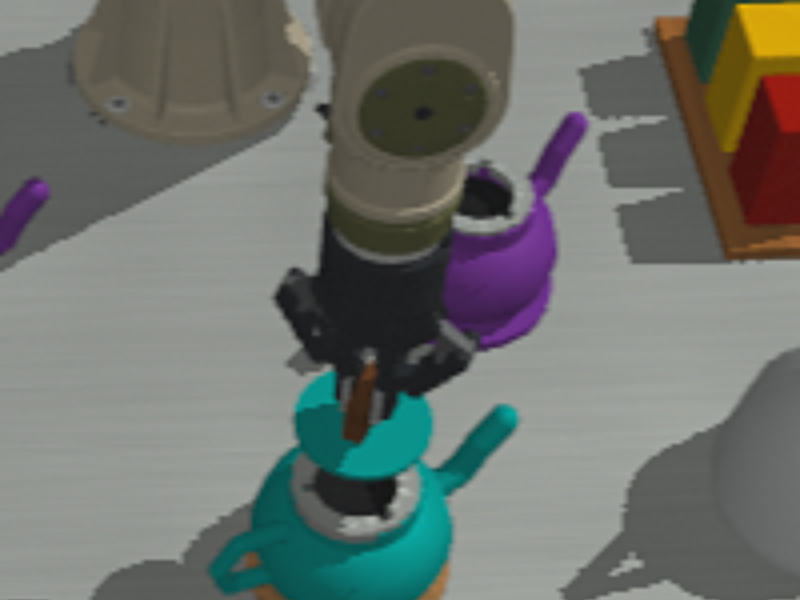

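The lid hangs level in the gripper: the disc spans columns 239–403 with its top edge at row 163, and the collar is visible just behind it. I'll work out where the lid's centre sits in the tool frame.

```bash
python3 - <<'E'
from h import *
c=env.calibration("wrist"); KT=(np.array(c["K"]),np.array(c["tool_from_camera"]))
im=cv2.imread("pics/w3.png"); hsv=cv2.cvtColor(im,cv2.COLOR_BGR2HSV)
print([onz(KT,p,.027).round(4).tolist() for p in [(321,163),(239,233),(403,233)]])
print("bar far top edge",onz(KT,(321,212),-.009).round(4), proj(KT,[.0,0,.027]))
# disc edge points: sharp edges along lower-left/right silhouettes vs grey
m=(hsv[...,1]>120)&(hsv[...,0]>75)&(hsv[...,0]<100)
P=[]
for row in range(200,262,2):
    cols=np.where(m[row,225:415])[0]+225; P+= [(cols[0],row),(cols[-1],row)]
from scipy.optimize import least_squares
for z in (.024,.027,.030):
    Q=np.array([onz(KT,p,z)[:2] for p in P]); k=least_squares(lambda q:np.hypot(Q[:,0]-q[0],Q[:,1]-q[1])-q[2],[0,0,.046],loss="soft_l1",f_scale=.001); print(z,k.x.round(4),onz(KT,(321,163),z)[0]-.046)
E
```

```text
[[0.046, 0.0007, 0.027], [0.0068, -0.0446, 0.027], [0.0069, 0.046, 0.027]]
bar far top edge [ 0.0324  0.0007 -0.009 ] [319.71022042 244.27700995]
0.024 [0.0013 0.0005 0.0447] 0.0005342191970966748
0.027 [-0.0002  0.0005  0.0456] -3.919538634265807e-05
0.03 [-0.0016  0.0005  0.0465] -0.0006126099697819909
```

```bash
python3 -m pendant '[[-1,-0.002,0.0007,0.02,0],[-1,0,0,0.015,0],[-1,0,0,0.005,0],[-1,0,0,0,0],[-1,0,0,0,0]]'; python3 -m pendant '[[-1,0,0,0.003,0],[-1,0,0,0.003,0],[-1,0,0,0.002,0],[-1,0,0,0,0]]'; python3 -m pendant '[[-1,0,0,0.002,0],[-1,0,0,0.002,0],[-1,0,0,0,0]]'
```

```text
clock: 8.12
tcp_pos: [0.5567, 0.0893, 0.1614]
orientation: [0.0, 0.248, 0.969, 0.0]
wrist_force: [0.5, 0.6, -1.4]
finger_gap: 0.013
grip_force: 59.1
clock: 8.62
tcp_pos: [0.5561, 0.0894, 0.1525]
orientation: [-0.0, 0.248, 0.969, -0.0]
wrist_force: [-0.3, -0.4, -2.8]
finger_gap: 0.0127
grip_force: 59.1
clock: 9.0
tcp_pos: [0.5562, 0.0893, 0.1486]
orientation: [-0.0, 0.248, 0.969, -0.0]
wrist_force: [-0.8, -0.3, -2.7]
finger_gap: 0.013
grip_force: 59.1
```

```bash
python3 -m pendant '[[-1,0,0,0.001,0],[-1,0,0,0.001,0],[-1,0,0,0,0]]'; python3 -m pendant '[[-1,0,0,0.001,0],[-1,0,0,0.001,0],[-1,0,0,0,0]]';
```

```text
clock: 9.38
tcp_pos: [0.5563, 0.0893, 0.1467]
orientation: [-0.0, 0.248, 0.969, 0.0]
wrist_force: [0.1, -1.0, -3.4]
finger_gap: 0.0128
grip_force: 59.1
clock: 9.75
tcp_pos: [0.5565, 0.0894, 0.1461]
orientation: [0.001, 0.248, 0.969, 0.0]
wrist_force: [-3.8, -1.0, 6.4]
finger_gap: 0.0132
grip_force: 60.3
```

Contact came at z≈0.146, where the lid should be standing on its studs. I'll relieve the side force and start a gentle turning search.

```bash
python3 -m pendant '[[-1,0.0006,-0.0003,0,0],[-1,0,0,0,0.03],[-1,0,0,0,0.03],[-1,0,0,0,0.03]]'|grep -E 'tcp|force: \['; python3 -m pendant '[[-1,0,0,0,-0.03],[-1,0,0,0,-0.03],[-1,0,0,0,-0.03],[-1,0,0,0,-0.03]]'|grep -E 'tcp|force: \['; python3 -m pendant '[[-1,0,0,0,-0.03],[-1,0,0,0,-0.03],[-1,0,0,0,-0.03],[-1,0,0,0,0]]'|grep -E 'tcp|force: \['
```

```text
tcp_pos: [0.5567, 0.0894, 0.1461]
wrist_force: [-1.0, -0.5, 6.3]
tcp_pos: [0.5569, 0.0893, 0.1461]
wrist_force: [-0.2, -0.6, 5.0]
tcp_pos: [0.557, 0.0893, 0.1461]
wrist_force: [-0.1, -0.6, 6.1]
```

```bash
python3 -m pendant '[[-1,0,0,0,-0.1],[-1,0,0,0,-0.1],[-1,0,0,0,-0.1],[-1,0,0,0,-0.1],[-1,0,0,0,-0.1],[-1,0,0,0,-0.1],[-1,0,0,0,-0.1],[-1,0,0,0,-0.05]]'|grep -E 'tcp|force: \['; python3 -m pendant '[[-1,0,0,0,-0.03],[-1,0,0,0,-0.03],[-1,0,0,0,-0.03],[-1,0,0,0,-0.03],[-1,0,0,0,-0.03]]'|grep -E 'tcp|ori|force: \['; python3 -m pendant '[[-1,0,0,0,-0.03],[-1,0,0,0,-0.03],[-1,0,0,0,-0.03],[-1,0,0,0,-0.03],[-1,0,0,0,-0.03],[-1,0,0,0,0]]'|grep -E 'tcp|ori|force: \['
```

```text
tcp_pos: [0.5571, 0.0893, 0.1461]
wrist_force: [0.4, -0.2, 4.3]
tcp_pos: [0.5565, 0.0895, 0.1452]
orientation: [0.001, -0.257, 0.966, -0.0]
wrist_force: [2.2, -1.7, -1.8]
tcp_pos: [0.5558, 0.0885, 0.1441]
orientation: [-0.0, -0.327, 0.945, -0.0]
wrist_force: [5.4, -2.8, -4.4]
```

It dropped near the predicted alternative angle (yaw ≈ 211°). I overshot slightly, so I'll turn back and lower gently.

```bash
python3 -m pendant '[[-1,0,0,0,0.04],[-1,0,0,0,0.04],[-1,0,0,0,0.035],[-1,0,0,0,0]]'; python3 -m pendant '[[-1,0,0,0.001,0],[-1,0,0,0.001,0],[-1,0,0,0,0]]'; python3 -c "
from h import *
s=env.get_state();print(s['ft_torque'],s['tcp_pos'])"
```

```text
clock: 14.12
tcp_pos: [0.555, 0.0891, 0.1443]
orientation: [-0.001, -0.273, 0.962, -0.0]
wrist_force: [1.5, -3.9, -3.0]
finger_gap: 0.0133
grip_force: 58.9
clock: 14.5
tcp_pos: [0.5556, 0.0894, 0.1428]
orientation: [0.0, -0.273, 0.962, 0.0]
wrist_force: [0.9, -3.8, -1.1]
finger_gap: 0.0132
grip_force: 59.4
[-0.57291732 -0.15792497  0.00467624] [0.55559994 0.0894274  0.14284356]
```

```bash
python3 -m pendant '[[-1,0.0003,-0.0004,0.001,0],[-1,0,0,0.001,0],[-1,0,0,0,0]]'; python3 -m pendant '[[-1,0,0,0.001,0],[-1,0,0,0.001,0],[-1,0,0,0,0]]'
```

```text
clock: 14.88
tcp_pos: [0.5554, 0.0892, 0.1406]
orientation: [-0.0, -0.273, 0.962, 0.0]
wrist_force: [0.9, -0.7, -2.2]
finger_gap: 0.013
grip_force: 59.2
clock: 15.25
tcp_pos: [0.5553, 0.089, 0.1385]
orientation: [-0.0, -0.273, 0.962, 0.0]
wrist_force: [0.4, 0.4, -2.1]
finger_gap: 0.013
grip_force: 59.2
```

```bash
python3 -m pendant '[[-1,0,0,0.0007,0],[-1,0,0,0,0],[-1,0,0,0,0]]'; python3 -m pendant '[[-1,0,0,0.0005,0],[-1,0,0,0,0],[-1,0,0,0,0]]'
```

```text
clock: 15.62
tcp_pos: [0.5555, 0.089, 0.1382]
orientation: [0.0, -0.273, 0.962, 0.0]
wrist_force: [-0.7, 0.4, 0.2]
finger_gap: 0.0128
grip_force: 59.4
clock: 16.0
tcp_pos: [0.5555, 0.089, 0.1381]
orientation: [0.0, -0.273, 0.962, 0.0]
wrist_force: [-3.8, 0.8, 6.1]
finger_gap: 0.013
grip_force: 60.2
```

It's seated, 8 mm below the proud height. Next: release and retreat.

```bash
python3 -m pendant '[[-1,0,0,-0.0007,0],[-0.4,0,0,0,0],[0,0,0,0,0],[0,0,0,0,0],[0,0,0,0,0]]'; python3 -m pendant '[[0,0,0,-0.01,0],[0,0,0,-0.03,0],[0,0,0,-0.04,0],[0,0,0,-0.04,0],[0,0.04,0,0,0],[0,0.04,0,0,0],[0,0,0,0,0]]'
python3 - <<'E'
from h import *
s=env.get_state(); KT=TC("wrist",s); im=env.read_camera("wrist")
a=cv2.resize(env.read_camera("scene")[120:270,260:460],(400,300))
save(np.hstack([cv2.resize(im,(400,300)),a]),"end.png")
E
```

```text
clock: 16.62
tcp_pos: [0.5557, 0.0889, 0.1383]
orientation: [0.0, -0.273, 0.962, 0.0]
wrist_force: [-0.2, 0.5, -0.2]
finger_gap: 0.0427
grip_force: 0.0
clock: 17.5
tcp_pos: [0.4857, 0.0461, 0.2594]
orientation: [0.0, -0.272, 0.962, -0.0]
wrist_force: [1.3, 0.6, -0.2]
finger_gap: 0.0426
grip_force: 0.0
```

View pics/end.png

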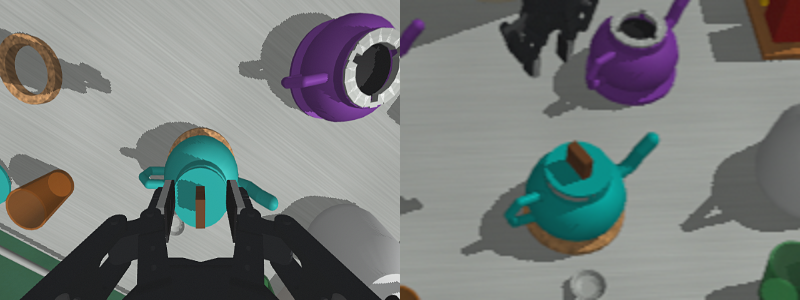

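The lid sits flat on the teapot (right panel, about (575,175)), the gripper is clear, and the other things in view are undisturbed.

```bash
python3 -c "
from workcell import env
print(env.hand_in())"
```

```text
the job is handed in; nothing more can be done
None
```

The lid is seated flat on the teapot's collar with its studs in the slots, the gripper has let go and backed clear, and the job was handed in at about 17.6 s; the judge's verdict was not shown.

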